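# Swing a lamp finial upright against the rack's crossbar and stand it under the light

## Robot

A 6-joint arm with a two-finger parallel gripper is mounted at the origin on the work surface. World frame = base frame: x ahead of the robot, y to its left, z up, the work surface at z = 0. Lengths are in m, angles in rad, forces in N, time in s.
With the tool pointing down it reaches from about 0.35 to 1 m from the base axis. Payload 7.1 kg.
Tool frame: the origin (TCP) lies between the finger pads; the fingertips stand 22 mm ahead of it and the grasp point (between the pads) lies 3 mm ahead of it; x points along the fingers, y is the direction in which the jaws open and shut, and the axes are right-handed (so a half turn about x gives the same grasp; the last joint's range is limited). The gripper opens to 85 mm and grips with 20 to 120 N. Pads are 22 mm wide; open, the fingers measure 114 mm over their backs; the gripper's body (76 mm by 85 mm) begins 54 mm behind the grasp point. The pads swing forward as they close: fully open they stand 13 mm farther back than shut.
Start: joints at [1.089, 0.423, 1.63, -0, 1.089, -0.019], TCP at [0.279, 0.559, 0.253] pointing down, gripper open.
Joint ranges: [-3, 3], [-0.9, 2.11], [0.09, 2.58], [-1.31, 4.45], [0.11, 2.69], [-2.54, 2.54]. Speed limits (rad/s): [2.39, 2.39, 3.01, 3.14, 3.14, 3.14].

## Interface

Orientations are given as a rotation vector (axis times angle).
In Python, from rig import manip gives the robot as it stands. The module is installed in compiled form; this text tells all that it offers. Calls block until the motion is done:
- manip.move_to(position, orientation): joint-space move of the TCP to a pose.
- manip.servo_line(position, orientation=None, rate=0.15): straight line of the TCP; orientation=None keeps the orientation; rate is the mean speed in m/s.
- manip.set_joints(angles): joint-space move.
- manip.command_gripper(opening, f_grip=None): finger opening in m; f_grip is the grip in N (None keeps the last); returns when the fingers have stopped.
- manip.hold(seconds).
- manip.solve_ik(position, orientation): joint angles nearest the present ones, or None.
- manip.camera(name): name is "side" or "top"; returns a dict with "image" (420x560x3 uint8, red, green, blue), "fx", "fy", "cx", "cy" (pixels), "k1" (the pictures are not rectified: a ray, as slopes to the right and down, at radius r is drawn at 1 + k1 r^2 times it, then the intrinsics apply), "cam_to_world" (4x4, takes a point from camera to world coordinates). Camera axes: x right, y down, z forward; pixel columns grow to the right and rows downward; lengths in m; the calibration is good to about 2 mm. A picture is of the moment at which its call begins. There is no depth.
A pose or a line that the arm cannot do raises manip.IKError and nothing moves.
- manip.sign_off(): hands the job in, once; it reports no verdict.
Readings, each from a call of its own:
- manip.get_time(): time.
- manip.get_joint_positions(): joint angles.
- manip.get_joint_vel(): joint speeds.
- manip.get_tau(): joint torques, N m.
- manip.get_position(): TCP position.
- manip.get_ee_rot(): TCP orientation.
- manip.get_contact_force(): force on the tool from outside, world axes, zero at the start.
- manip.get_torque(): the same for the moment, N m.
- manip.get_width(): finger opening in m.
Only numpy, scipy, OpenCV 4.12 (cv2) and the standard library are available. Lean on these libraries where they do the work, as an engineer would, in place of code of your own. Each camera call takes 0.05 s, during which the arm holds its last target.

## Task

Pick up the spired metal lamp finial that lies on the table and, holding it by its neck, push its spire against the front edge of the rack's wooden crossbar so that it swings in your fingers until it is nearly upright, spire up. Then stand it upright on its foot, wholly on the grey felt disc under the light bar, and let go. Do not hit the light bar, and leave the jar, the glue bottle and the metal lamp cap where they are.

Things in the scene. Friction and masses are not known exactly. Their poses are not given: they have to be found in the camera images.
- finial_neck (a point): Middle of the neck of the loose steel lamp finial, on its axis, the place to grip: 36 mm from the foot's flat face, 24 mm from the near side of the collar, 78 mm from the spire's tip. x axis: along the finial towards the spire's tip (at the start 9 degrees below level, straight up when it stands). Starts 17 mm above the table. Held with 20 to 40 N it keeps its angle until its spire is pushed sideways with some 3 to 12 N.
- finial: The finial, about 0.16 kg, 114 mm long, lying with its tip a little lower than its neck: octagonal foot 44 mm across flats and 8 mm thick; plain round neck 22 mm in diameter, 52 mm long; collar 25 mm in diameter, 7 mm thick; slim blunt spire 47 mm long, tapering from 20 to 8 mm in diameter. Origin and axes as finial_neck. When its spire is pushed it turns about the line between the fingers.
- rack: Fixed wooden rack; origin at table height, x level and away from the robot, y along the rack to the left. Board 12 mm thick, from 50 mm before to 80 mm beyond the origin, 240 mm to each side. Posts 20 mm square at x = 30, y = +-225 mm, 241 mm high, carry crossbar and light bar; open from the robot's side.
- crossbar: The rack's fixed wooden crossbar along y between the posts: 18 mm deep (x = 20 to 38 mm in the rack's frame), underside 95 mm and top 115 mm above the table, open below and above. Origin and axes those of the rack.
- crossbar_edge (a point): Middle of the crossbar's top edge on the robot's side, 20 mm beyond the rack's origin and 115 mm above the table; axes as the rack. The edge runs along y.
- lightbar: Fixed LED light bar along the rack's y, straight above the disc: 40 mm deep (x = -25 to +15 mm in the rack's frame), underside 223 mm, top 241 mm above the table. A gripper cannot stand upright there: come in from the robot's side tilted 35 to 45 degrees, fingers pointing down and away from the robot. Origin and axes those of the rack.
- pad_top (a point): Centre of the top face of the fixed round grey felt disc, 90 mm in diameter and 3 mm thick, lying on the rack's board 70 to 120 mm to the left or right of the rack's middle; its top is 15 mm above the table, and its centre is 20 mm before the crossbar's front face.
- jar: Bystander: small clear jar with a metal lid, 48 mm in diameter and 50 mm high, standing on the rack's board on the other half from the disc; origin under its centre.
- glue: Bystander: white glue bottle, 40 mm in diameter and 120 mm high, standing on the table to the left; origin under its centre.
- cap_part: Bystander: squat steel lamp cap without a spire, 64 mm in diameter and 60 mm high, standing on the table to the right; origin under its centre.
Not all that is in view belongs to the job. Leave any yellow look-alike of the finial alone.

How it is judged:
On the way, in this order (a step that is already met when the one before it is completed fails the run):
1. the finial, held in the fingers and still leaning more than 34 degrees (0.6 rad) from upright, is pushed against the crossbar (over 0.5 N) (contact force between the fingers and finial above 2 N and contact force between finial and crossbar above 0.5 N and angle between finial_neck's own x axis and vertical above 0.6 rad), for 0.05 s.
2. still held and still touching the crossbar (over 0.3 N), the finial has swung to within 26 degrees (0.45 rad) of upright, spire up (contact force between the fingers and finial above 2 N and contact force between finial and crossbar above 0.3 N and angle between finial_neck's own x axis and vertical below 0.45 rad), for 0.05 s.
At the end, for the whole second after the job is handed in: The finial stands at rest on its foot on the grey felt disc, spire up within 5 degrees of upright, its axis within 22 mm of the disc's centre, its neck's middle 32 to 40 mm above the disc's top (angle between finial_neck's own x axis and vertical below 0.09 rad and horizontal distance between finial_neck and pad_top below 0.022 m and z of finial_neck in the frame of pad_top between 0.032 and 0.04 m and linear speed of finial below 0.02 m/s and angular speed of finial below 0.2 rad/s); the robot touches nothing.
It fails at once if the robot hits the light bar (over 3 N), or the finial does (contact force between any of the arm, the fingers, finial and lightbar above 3 N).
It fails at once if the jar is moved more than 20 mm (distance of jar from where it was at the start of the episode above 0.02 m).
It fails at once if the glue bottle is moved more than 20 mm (distance of glue from where it was at the start of the episode above 0.02 m).
It fails at once if the lamp cap is moved more than 20 mm (distance of cap_part from where it was at the start of the episode above 0.02 m).
It also fails if it takes over 50 s, if anything falls off the work surface, if the arm or the gripper's body presses on something with over 40 N, if the wrist force passes 120 N, or if a joint passes its speed limit or range.

## Working session

There is one attempt and no reset: what is moved stays moved. The work goes in short steps, each a Python script; the robot and the scene stay as the last script left them, time stands still between calls to the robot, and variables do not carry over. Pictures are saved under pics/ and viewed, and the job is handed in when it is done.

```bash
mkdir -p pics
python3 - <<'E'
from rig import manip
import cv2,numpy as np
for n in("side","top"):
    c=manip.camera(n); cv2.imwrite(f"pics/{n}0.png",c["image"][:,:,::-1])
    print(n,{k:np.round(c[k],4).tolist() for k in c if k!="image"})
print(manip.get_time(),manip.get_position(),manip.get_ee_rot(),manip.get_width())
E
```

```text
side {'fx': 471.74, 'fy': 471.74, 'cx': 288.195, 'cy': 205.0281, 'k1': -0.1459, 'cam_to_world': [[0.9666, -0.1771, 0.1854, 0.3465], [-0.2555, -0.606, 0.7533, -0.7548], [-0.0211, -0.7755, -0.631, 0.7164], [0.0, 0.0, 0.0, 1.0]]}
top {'fx': 499.0764, 'fy': 499.0764, 'cx': 274.6361, 'cy': 210.7943, 'k1': -0.1254, 'cam_to_world': [[-0.0098, -0.9961, 0.088, 0.4194], [-0.9996, 0.0122, 0.0266, -0.0382], [-0.0276, -0.0877, -0.9958, 1.1237], [0.0, 0.0, 0.0, 1.0]]}
0.1 [0.27880462 0.55884374 0.2526375 ] [ 0.36185374  1.54048346 -0.36397651] 0.08538055184827087
```

View pics/side0.png

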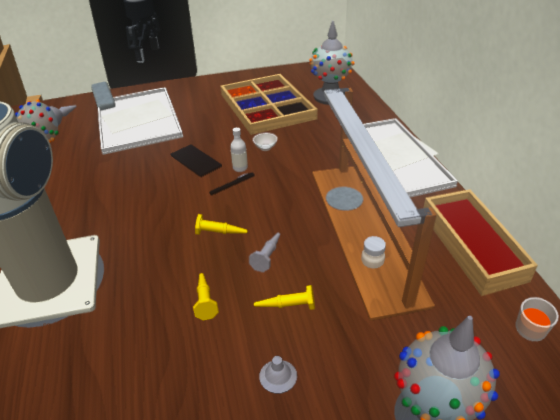

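View pics/top0.png

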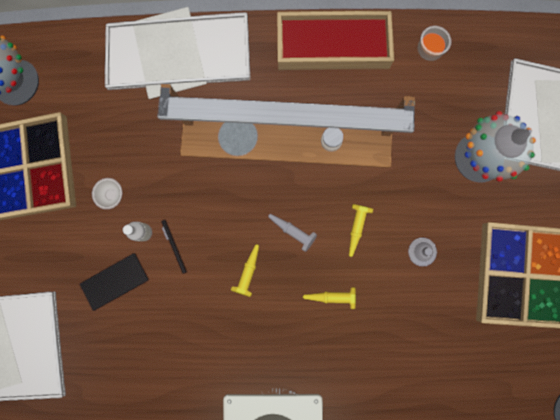

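The candidates are the grey finial (top 270,216 to 312,243; side 260,262 to 279,235), three yellow look-alikes (top 357,230, 247,270 and 330,298), and the squat grey cap (top 422,251). Only the grey one with the spire fits the description. I'll confirm it in enlarged crops.

Run:
```python
import cv2,numpy as np
s=cv2.imread("pics/side0.png");t=cv2.imread("pics/top0.png")
def crop(im,x,y,w,h,k,n):
    c=cv2.resize(im[y:y+h,x:x+w],None,fx=k,fy=k,interpolation=cv2.INTER_CUBIC)
    for i in range(0,w,10): cv2.putText(c,str(x+i),(i*k,10),0,.35,(0,255,255),1); cv2.line(c,(i*k,12),(i*k,18),(0,255,255),1)
    for i in range(0,h,10): cv2.putText(c,str(y+i),(0,i*k+4),0,.35,(0,255,255),1)
    return c
A=crop(t,260,205,65,50,6,0);B=crop(s,235,225,65,50,6,0)
cv2.imwrite("pics/crop1.png",np.hstack([A,B]))
A=crop(t,150,80,270,95,2,0)
cv2.imwrite("pics/crop2.png",np.vstack([crop(t,150,85,133,85,6,0)]))
cv2.imwrite("pics/crop3.png",np.vstack([crop(t,283,85,133,85,6,0)]))
cv2.imwrite("pics/crop4.png",crop(s,305,80,150,240,2,0))
```

```text
(no output)
```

View pics/crop1.png

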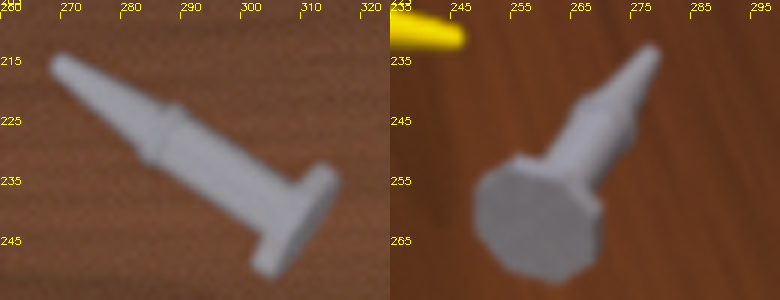

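View pics/crop2.png

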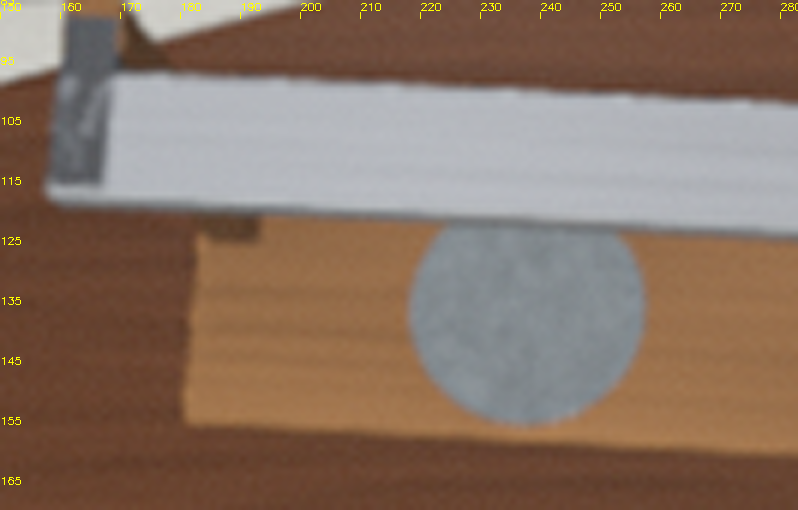

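View pics/crop3.png

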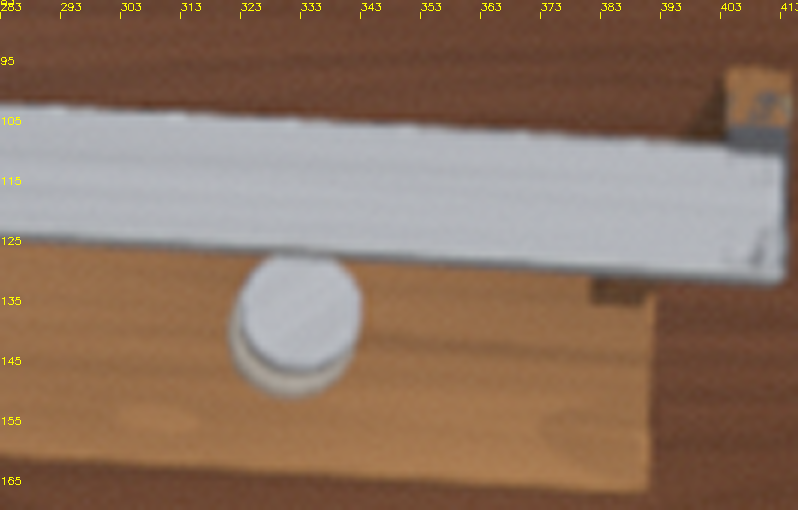

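View pics/crop4.png

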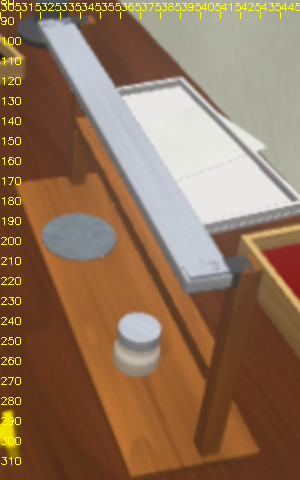

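```bash
cat > h.py <<'E'
from rig import manip
import cv2,numpy as np
from scipy.spatial.transform import Rotation as R
from scipy.optimize import least_squares
import json,os
def cam(n):
    c=manip.camera(n); return c
def load():
    f="cal.npy"
    if not os.path.exists(f):
        d={n:{k:v for k,v in manip.camera(n).items() if k!="image"} for n in("side","top")}; np.save(f,d,allow_pickle=True)
    return np.load(f,allow_pickle=True).item()
def KD(c): return np.array([[c["fx"],0,c["cx"]],[0,c["fy"],c["cy"]],[0,0,1.]]),np.array([c["k1"],0,0,0.])
def proj(c,P):
    K,D=KD(c);T=np.linalg.inv(c["cam_to_world"])
    return cv2.projectPoints(np.atleast_2d(np.array(P,float)),cv2.Rodrigues(T[:3,:3])[0],T[:3,3],K,D)[0][:,0]
def ray(c,p):
    K,D=KD(c);u=cv2.undistortPoints(np.array([[p]],float),K,D)[0,0]
    T=np.array(c["cam_to_world"]);return T[:3,3],T[:3,:3]@np.array([u[0],u[1],1])
def onz(c,p,z):
    o,d=ray(c,p);return o+d*(z-o[2])/d[2]
def tri(cs,ps,x0=(.5,0,.05)):
    f=lambda X:np.concatenate([proj(c,X)[0]-p for c,p in zip(cs,ps)])
    r=least_squares(f,x0);return r.x,np.round(r.fun,2)
E
python3 - <<'E'
from h import *
np.set_printoptions(precision=4,suppress=True)
d=load();s,t=d["side"],d["top"]
tip=tri([t,s],[(268.6,215),(278.9,232.9)]);ft=tri([t,s],[(310.8,243.1),(259.3,261.3)])
print(tip,ft,np.linalg.norm(tip[0]-ft[0]))
pad=tri([t,s],[(237.2,136),(344.1,198.1)]);print("pad",pad,onz(t,(237.2,136),.015),onz(s,(344.1,198.1),.015))
a=onz(t,(180.6,155.5),.012);b=onz(t,(391.2,166.7),.012)
print(a,b,np.linalg.norm(a-b))
u=(a-b)/np.linalg.norm(a-b);yaw=np.arctan2(-u[0],u[1]);print("yaw",yaw)
x=np.array([np.cos(yaw),np.sin(yaw),0]);y=np.array([-x[1],x[0],0])
O=(a+b)/2+0.05*x;O[2]=0;print("O",O,"pad in rack",(pad[0]-O)@x,(pad[0]-O)@y)
j=tri([t,s],[(283+303/6,85+312/6),(305+139/2,80+328/2)]);print("jar lid",j)
c=onz(t,(422,251),.05);print("cap",c); print("glue",onz(t,(140,232),.08))
def rk(p): return O+p[0]*x+p[1]*y+np.array([0,0,p[2]])
P=[rk(p) for p in [(-.05,.24,.012),(-.05,-.24,.012),(.08,-.24,.012),(-.025,0.2,.223),(-.025,-.2,.223),(.02,.1,.115),(.02,-.1,.115),(.02,-.215,.115),(.02,.215,.115)]]
print(proj(t,P));print(proj(s,P))
E
```

```text
(array([0.5097, 0.0052, 0.0049]), array([ 0.04, -0.32, -0.31,  0.05])) (array([ 0.4457, -0.0878,  0.0247]), array([ 0.07, -0.62, -0.57,  0.07])) 0.1146586104574957
pad (array([0.69  , 0.0753, 0.0109]), array([-0.01,  0.06,  0.07, -0.01])) [0.6892 0.0749 0.015 ] [0.6879 0.0705 0.015 ]
[0.6472 0.2052 0.012 ] [ 0.6144 -0.2728  0.012 ] 0.4790639986610517
yaw -0.06842205412967209
O [ 0.6807 -0.0372  0.    ] pad in rack 0.001654917969068588 0.11290914179561926
jar lid (array([ 0.6731, -0.1393,  0.0603]), array([ 0.05, -0.2 , -0.19,  0.04]))
cap [ 0.4235 -0.3261  0.05  ]
glue [0.4699 0.2767 0.08  ]
[[180.3988 155.4904]
 [391.4056 166.7121]
 [393.0569 110.8987]
 [178.4178 121.1437]
 [393.5354 132.1314]
 [238.8686 115.9631]
 [335.18   120.843 ]
 [390.5375 124.0548]
 [184.3569 113.5966]]
[[311.3446 170.7641]
 [370.1035 317.5244]
 [435.1617 305.0491]
 [326.8264 103.2104]
 [389.1734 214.5208]
 [355.9843 164.2995]
 [386.6793 221.2051]
 [408.9683 263.1324]
 [341.8828 138.4638]]
```

Crops show that the grey part has an octagonal foot (side 259,261), a collar and a slim spire (tip at top 268.6,215), so it is the finial. The felt disc is at top (237,136) and side (344,198), on the rack's left half. The jar is on the right half at top (333,137).

Next I'll plan the waypoints and check IK.

```bash
cat >> h.py <<'E'
YAW=-0.0684
RX=np.array([np.cos(YAW),np.sin(YAW),0]);RY=np.array([-RX[1],RX[0],0]);Z=np.array([0,0,1.])
O=np.array([0.6805,-0.0385,0.]); PADY=0.1122
def rk(x,y,z): return O+x*RX+y*RY+z*Z
def rot(x,y): return R.from_matrix(np.array([x,y,np.cross(x,y)]).T).as_rotvec()
NECK=np.array([.4659,-.0584,.0175]); FD=np.array([.064,.093,0]);FD/=np.linalg.norm(FD)
def pick_rot(s=1): return rot(-Z,s*np.array([-FD[1],FD[0],0]))
def tilt(a): return np.sin(a)*RX-np.cos(a)*Z
def tilt_rot(a,s=1): return rot(tilt(a),s*RY)
# TCP for neck at rack (x,y,z), axis e ahead of TCP
E_=0.0085
def tcp(x,y,z,a,e=E_): return rk(x,y,z)-e*tilt(a)
E
python3 - <<'E'
from h import *
np.set_printoptions(precision=3,suppress=True)
d=45*np.pi/180
print(R.from_rotvec(manip.get_ee_rot()).as_matrix())
for s in(1,-1):
    print(s)
    for p,r in [(NECK+.0085*Z+.1*Z,pick_rot(s)),(NECK+.0085*Z,pick_rot(s)),(tcp(-.10,PADY,.14,d),tilt_rot(d,s)),(tcp(-.08,PADY,.078,d),tilt_rot(d,s)),(tcp(.012,PADY,.065,d),tilt_rot(d,s)),(tcp(0,PADY,.051,d),tilt_rot(d,s)),(tcp(-.12,PADY,.17,d),tilt_rot(d,s))]:
        print(p,manip.solve_ik(p,r))
E
```

```text
[[-0.     0.446  0.895]
 [-0.001  0.895 -0.446]
 [-1.    -0.001 -0.   ]]
1
[ 0.466 -0.058  0.126] None
[ 0.466 -0.058  0.026] None
[0.582 0.081 0.146] [0.21  0.472 2.221 3.707 0.371 1.236]
[0.602 0.079 0.084] [0.196 0.636 2.181 3.556 0.477 1.388]
[0.694 0.073 0.071] [0.149 0.71  1.989 3.585 0.363 1.308]
[0.682 0.074 0.057] [0.154 0.732 2.011 3.549 0.405 1.352]
[0.562 0.082 0.176] [0.224 0.382 2.252 3.828 0.327 1.12 ]
-1
[ 0.466 -0.058  0.126] [-0.15   0.407  2.05  -0.     0.685  0.453]
[ 0.466 -0.058  0.026] [-0.15   0.611  2.069 -0.     0.461  0.453]
[0.582 0.081 0.146] [ 0.21   0.472  2.221  3.707  0.371 -1.906]
[0.602 0.079 0.084] [ 0.196  0.636  2.181  3.556  0.477 -1.754]
[0.694 0.073 0.071] [ 0.149  0.71   1.989  3.585  0.363 -1.834]
[0.682 0.074 0.057] [ 0.154  0.732  2.011  3.549  0.405 -1.79 ]
[0.562 0.082 0.176] [ 0.224  0.382  2.252  3.828  0.327 -2.021]
```

Run:
```python
from h import *
np.set_printoptions(precision=3,suppress=True)
d=45*np.pi/180
for x,z in[(-.2,.25),(-.25,.25),(-.2,.2),(-.15,.2)]:
    for a in(35,45): print(x,z,a,manip.solve_ik(tcp(x,PADY-.04,z,a*np.pi/180),tilt_rot(a*np.pi/180,-1)))
manip.command_gripper(.06,30)
manip.move_to(NECK+[0,0,.2],pick_rot(-1))
manip.servo_line(NECK+[0,0,.075],rate=.12)
print(manip.get_time(),manip.get_position(),manip.get_contact_force())
for n in("side","top"):
    cv2.imwrite(f"pics/{n}1.png",manip.camera(n)["image"][:,:,::-1])
a=cv2.imread("pics/side1.png")[180:300,190:330];b=cv2.imread("pics/top1.png")[170:290,230:370]
cv2.imwrite("pics/c1.png",np.vstack([cv2.resize(i,None,fx=2.5,fy=2.5) for i in(a,b)]))
```

```text
-0.2 0.25 35 [ 0.144  0.048  2.279 -0.521  0.245  2.253]
-0.2 0.25 45 None
-0.25 0.25 35 [ 0.181 -0.037  2.365 -0.588  0.259  2.349]
-0.25 0.25 45 None
-0.2 0.2 35 None
-0.2 0.2 45 [ 0.171  0.21   2.415  3.737  0.304 -1.974]
-0.15 0.2 35 None
-0.15 0.2 45 [ 0.136  0.265  2.32   3.733  0.261 -2.001]
4.075 [ 0.466 -0.058  0.093] [-0.775 -0.009  0.148]
```

View pics/c1.png

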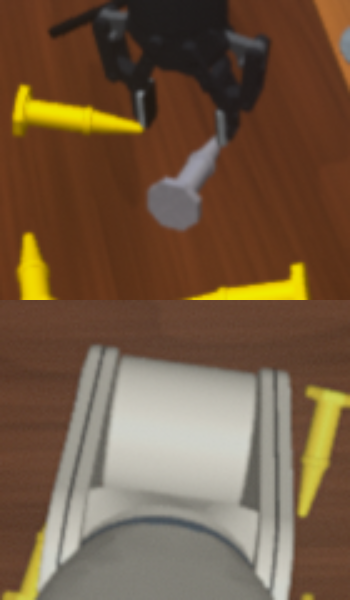

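The fingers straddle the grey neck (side about 266,240) and are clear of the yellow tip (side 247,231). I'll descend, grip and lift.

Run:
```python
from h import *
np.set_printoptions(precision=3,suppress=True)
manip.servo_line([NECK[0],NECK[1],.026],rate=.06)
print(manip.get_contact_force(),manip.get_position())
manip.command_gripper(0.0,30); print("w",manip.get_width(),manip.get_contact_force())
manip.servo_line(NECK+[0,0,.18],rate=.12)
print(manip.get_time(),manip.get_width(),manip.get_contact_force(),manip.get_position())
for n in("side","top"):
    cv2.imwrite(f"pics/{n}2.png",manip.camera(n)["image"][:,:,::-1])
a=cv2.imread("pics/side2.png")[110:270,190:350]
cv2.imwrite("pics/c2.png",np.vstack([cv2.resize(i,None,fx=3.5,fy=3.5) for i in(a,)]))
```

```text
[ 0.682 -0.11   0.478] [ 0.466 -0.058  0.026]
w 0.020830542221572365 [-0.113  0.612  3.393]
7.4333 0.02095095912791987 [ 0.058 -0.109 -1.461] [ 0.465 -0.058  0.197]
```

View pics/c2.png

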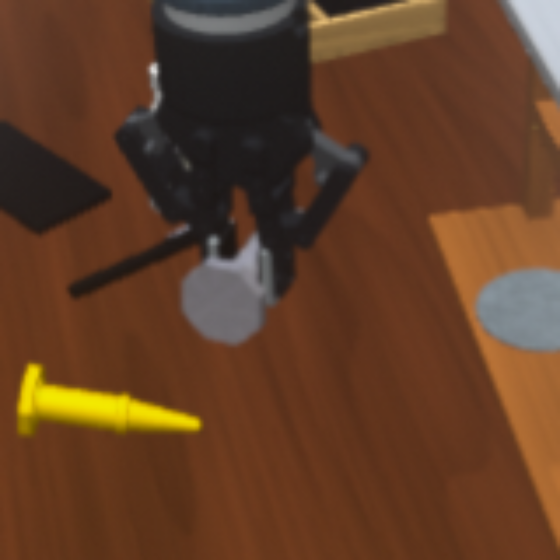

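Width is 20.9 mm and the lifted weight is about 1.5 N. The octagonal foot is at crop (225,300) and the spire points away, so the grip holds. I'll carry it to the tilted pre-pose.

Run:
```python
from h import *
np.set_printoptions(precision=3,suppress=True)
d=np.pi/4
manip.servo_line(NECK+[0,0,.23],rate=.15)
manip.move_to(tcp(-.2,PADY-.04,.2,d),tilt_rot(d,-1))
print(manip.get_time(),manip.get_joint_positions(),manip.get_width(),manip.get_contact_force())
manip.move_to(tcp(-.13,PADY,.14,d),tilt_rot(d,-1))
print(manip.get_time(),manip.get_joint_positions(),manip.get_width(),manip.get_contact_force())
for n in("side","top"):
    cv2.imwrite(f"pics/{n}3.png",manip.camera(n)["image"][:,:,::-1])
a=cv2.imread("pics/side3.png")[60:260,220:420];b=cv2.imread("pics/top3.png")[70:270,140:340]
cv2.imwrite("pics/c3.png",np.hstack([cv2.resize(i,None,fx=2,fy=2,interpolation=2) for i in(a,b)]))
```

```text
11.1417 [ 0.171  0.21   2.415  3.737  0.304 -1.973] 0.0210068703168989 [ 0.813 -0.759 -1.843]
11.625 [ 0.232  0.454  2.279  3.696  0.408 -1.872] 0.02086878756443338 [-0.152 -0.601 -1.85 ]
```

View pics/c3.png

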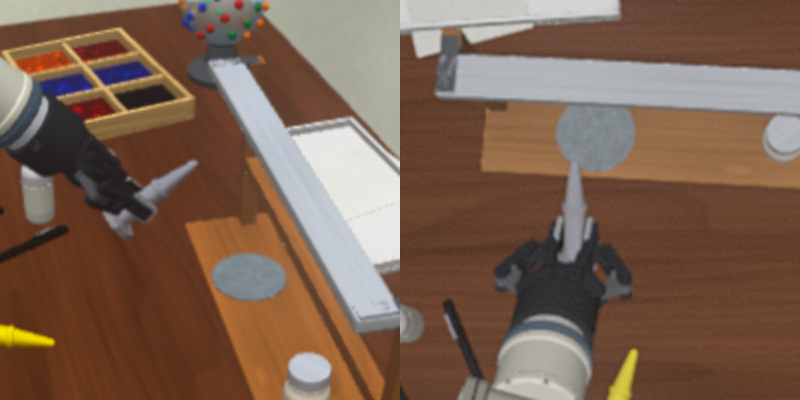

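Run:
```python
from h import *
np.set_printoptions(precision=4,suppress=True)
d=load();s,t=d["side"],d["top"]
p,r=tri([t,s],[(227.7,151.3),(317.6,141)]);print(p,r)
n=manip.get_position()+E_*tilt(np.pi/4);v=p-n
print("neck",n,"rack",(n-O)@RX,(n-O)@RY,"len",np.linalg.norm(v),"lean",np.degrees(np.arctan2(v@RX,v[2])),v@RY)
a=cv2.imread("pics/side3.png");
for q,c in [((.02,y,.115),(0,255,0)) for y in(-.2,-.1,0,.1,.2)]+[((-.05,y,.012),(0,0,255)) for y in(-.24,0,.24)]+[((0,PADY,.015),(255,0,0))]+[((-.025,y,.223),(0,255,255)) for y in(-.2,0,.2)]:
    u=proj(s,rk(*q))[0];cv2.circle(a,(int(u[0]*4),int(u[1]*4)),6,c,-1,shift=2)
cv2.imwrite("pics/c4.png",cv2.resize(a[80:330,300:450],None,fx=2.4,fy=2.4,interpolation=2))
```

```text
[0.6193 0.076  0.1826] [ 0.06 -0.31 -0.34  0.07]
neck [0.5577 0.082  0.14  ] rack -0.13073666778784782 0.11185917118977892 len 0.07508076233006582 lean 55.42744041789246 -0.001790315551196415
```

View pics/c4.png

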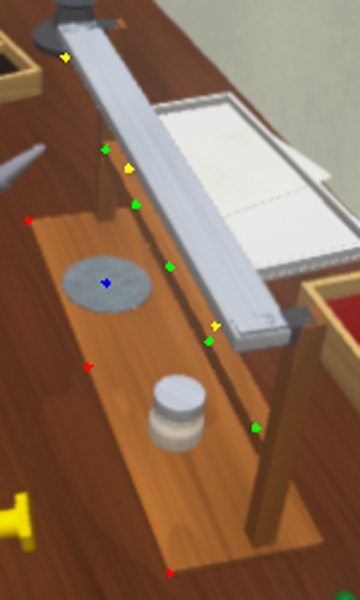

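The finial is at neck rack x = -131 mm with a lean of about 55°, as planned. The projected rack points fit the side picture to 2–3 px. I'll approach the crossbar edge and watch the force.

Run:
```python
from h import *
np.set_printoptions(precision=2,suppress=True)
d=np.pi/4;r=tilt_rot(d,-1)
manip.servo_line(tcp(-.13,PADY,.08,d),r,rate=.1)
manip.servo_line(tcp(-.06,PADY,.08,d),r,rate=.1)
manip.hold(.2);f0=manip.get_contact_force();print(f0)
x=-.06;hit=0
while x<-.02:
    x+=.003;manip.servo_line(tcp(x,PADY,.08,d),r,rate=.04)
    f=manip.get_contact_force()-f0;print(round(x,3),f@RX,f[2],round(manip.get_time(),2))
    if f@RX<-1.5: hit+=1
    if hit>=2: break
for n in("side","top"):
    cv2.imwrite(f"pics/{n}5.png",manip.camera(n)["image"][:,:,::-1])
a=cv2.imread("pics/side5.png")[80:260,250:430];b=cv2.imread("pics/top5.png")[70:250,150:330]
cv2.imwrite("pics/c5.png",np.hstack([cv2.resize(i,None,fx=2.2,fy=2.2,interpolation=2) for i in(a,b)]))
```

```text
[-1.15 -1.07 -2.03]
-0.057 0.5301507425642836 0.5288302735476653 13.78
-0.054 0.6125991019180183 0.5698406504056408 14.03
-0.051 0.5031975045065868 0.6888227437869434 14.28
-0.048 0.27804067472850286 0.08948405257073677 14.53
-0.045 1.6560723943758795 -0.27602207105693477 14.78
-0.042 0.828143672213291 0.1782515380917158 15.03
-0.039 0.8484688965416279 0.19280889996772088 15.28
-0.036 -0.5166782654182323 1.8010546591398304 15.53
-0.033 -1.2162365335127152 1.8985866902887225 15.78
-0.03 -1.6594906970078305 2.9853396101111076 16.02
-0.027 -2.0713506394354897 3.3247806763301324 16.27
```

View pics/c5.png

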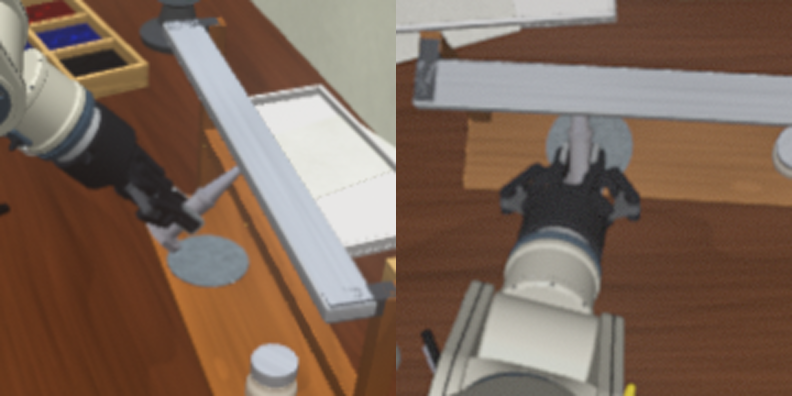

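Contact began at neck x of about -37 mm, with the force pointing back and up, so the spire rests on the edge at a lean of about 50°. Now I'll push through.

Run:
```python
from h import *
np.set_printoptions(precision=2,suppress=True)
d=np.pi/4;r=tilt_rot(d,-1);f0=np.array([-.6,-.9,-1.9])
N=10
for i in range(1,N+1):
    u=i/N; x=-.027+u*.040; z=.08-.014*u
    manip.servo_line(tcp(x,PADY,z,d),r,rate=.04)
    f=manip.get_contact_force()-f0;print(round(x,3),f@RX,f@RY,f[2],round(manip.get_time(),2),manip.get_width())
    if np.linalg.norm(f)>40: print("stop");break
manip.hold(.15)
for n in("side","top"):
    cv2.imwrite(f"pics/{n}6.png",manip.camera(n)["image"][:,:,::-1])
a=cv2.imread("pics/side6.png")[80:260,250:430];b=cv2.imread("pics/top6.png")[70:250,150:330]
cv2.imwrite("pics/c6.png",np.hstack([cv2.resize(i,None,fx=2.2,fy=2.2,interpolation=2) for i in(a,b)]))
```

```text
-0.023 -2.9759591183548078 0.631123978269182 1.4616425148479286 16.63 0.02124450316060774
-0.019 -1.9119460689831707 0.5016277978293117 1.3071093623109626 16.89 0.02089978771972498
-0.015 -3.428167296698865 1.4301359791247583 1.5949928671733502 17.15 0.020902846172153298
-0.011 -3.8403012233381237 1.2076506231899184 0.46450583656558897 17.41 0.020969075786103165
-0.007 -4.223237470478498 1.1513489928226477 -0.9010330759666281 17.67 0.020695055931044953
-0.003 -4.502342814350276 0.7398241364753666 -0.2073295430460047 17.93 0.020760869734040406
0.001 -4.13093318593982 0.857900850099521 -1.5084833035562077 18.18 0.021160595235497678
0.005 -5.32948457259952 1.6407837394283054 -1.8830062942731272 18.44 0.02083767805734576
0.009 -5.776361110804405 0.838244272662765 -1.0152816758998036 18.7 0.020827436033116563
0.013 -6.996331529294733 0.6940256588565042 0.5429286546457424 18.96 0.020933455368970552
```

View pics/c6.png

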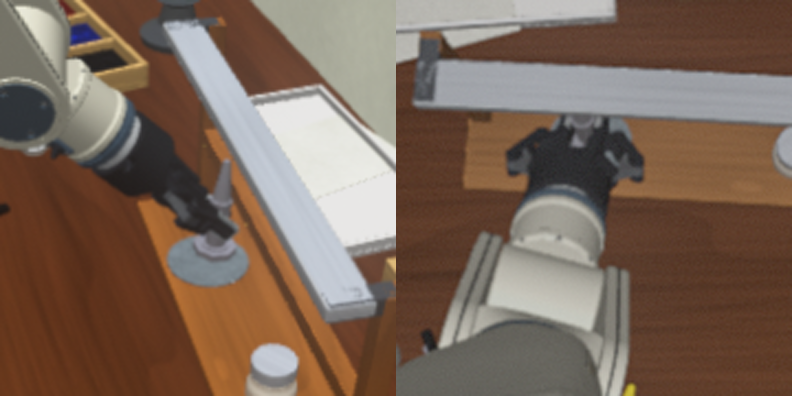

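The finial is now nearly upright at the disc, still touching the crossbar. I'll enlarge it to measure the lean.

Run:
```python
from h import *
d=load();s=d["side"]
a=cv2.imread("pics/side6.png")
x0,y0,k=325,140,9
c=cv2.resize(a[y0:y0+65,x0:x0+60],None,fx=k,fy=k,interpolation=2)
n=manip.get_position()+E_*tilt(np.pi/4)
for th,col in((0,(0,255,0)),(10,(0,0,255))):
    t=np.radians(th);v=np.sin(t)*RX+np.cos(t)*Z
    P=(proj(s,[n-.036*v,n+.078*v])+.5-[x0,y0])*k
    cv2.line(c,tuple(P[0].astype(int)),tuple(P[1].astype(int)),col,1)
cv2.imwrite("pics/c7.png",c)
```

```text
(no output)
```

View pics/c7.png

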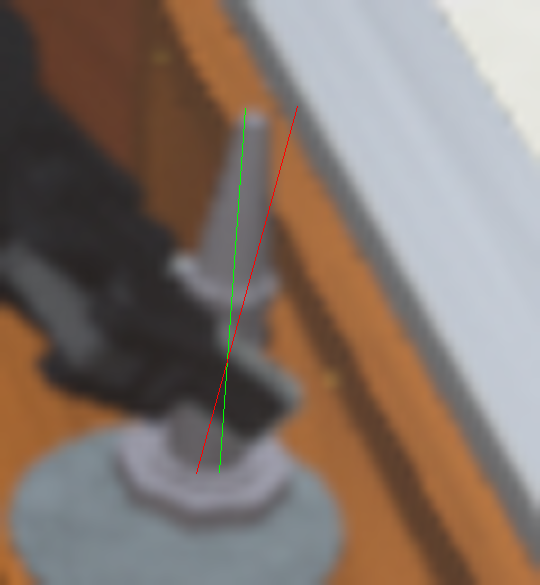

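The lean is about 3° towards the crossbar. I'll take it out by easing the tilt to 42°, back off to the disc's centre and lower until contact.

Run:
```python
from h import *
np.set_printoptions(precision=2,suppress=True)
d=np.radians(42);r=tilt_rot(d,-1)
manip.servo_line(tcp(.001,PADY,.066,np.pi/4),None,rate=.04)
manip.servo_line(tcp(.001,PADY,.064,d),r,rate=.04)
manip.servo_line(tcp(.001,PADY,.057,d),r,rate=.03)
manip.hold(.2);f0=manip.get_contact_force();z=.057;print(f0)
while z>.046:
    z-=.001;manip.servo_line(tcp(.001,PADY,z,d),r,rate=.02)
    f=manip.get_contact_force()-f0;print(round(z,3),f@RX,f[2])
    if f[2]>6: break
print(manip.get_time())
cv2.imwrite("pics/side8.png",manip.camera("side")["image"][:,:,::-1])
a=cv2.imread("pics/side8.png");x0,y0,k=315,140,8
c=cv2.resize(a[y0:y0+72,x0:x0+70],None,fx=k,fy=k,interpolation=2)
s=load()["side"];n=manip.get_position()+E_*tilt(d)
P=(proj(s,[n-.036*Z,n+.078*Z])+.5-[x0,y0])*k
cv2.line(c,tuple(P[0].astype(int)),tuple(P[1].astype(int)),(0,255,0),1)
cv2.imwrite("pics/c8.png",c)
```

```text
[-0.02 -0.17 -0.81]
0.056 -0.2557321174052077 -0.9329587714806122
0.055 0.12575928317828575 -0.49310888094352245
0.054 -1.3701135627038739 3.559665599598211
0.053 -5.283945949264175 10.07674315075438
21.4917
```

View pics/c8.png

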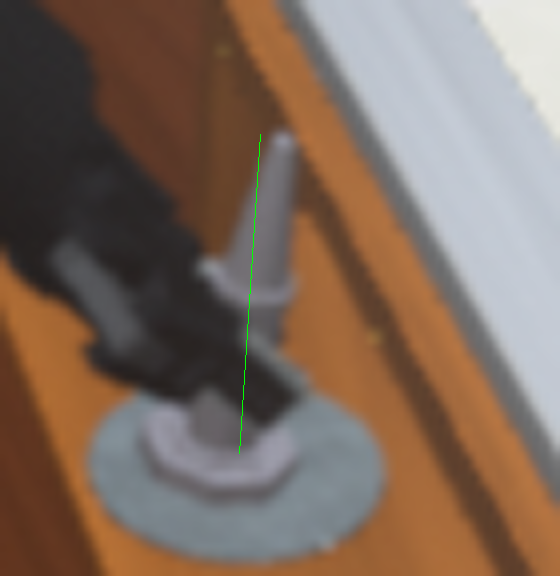

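My tilt correction had the wrong sign. The tip is at crop (284,137) and the foot at (220,445), so the lean grew to about 6–7°. I'll lift a little, tilt the hand to 49° instead and lower again.

Run:
```python
from h import *
np.set_printoptions(precision=2,suppress=True)
d=np.radians(49);r=tilt_rot(d,-1)
manip.servo_line(tcp(.001,PADY,.058,np.radians(42)),None,rate=.03)
manip.servo_line(tcp(.001,PADY,.058,d),r,rate=.02)
manip.hold(.2);f0=manip.get_contact_force();z=.057;print(f0,manip.get_joint_positions())
manip.servo_line(tcp(.001,PADY,.055,d),r,rate=.02);z=.055
while z>.047:
    z-=.001;manip.servo_line(tcp(.001,PADY,z,d),r,rate=.02)
    f=manip.get_contact_force()-f0;print(round(z,3),f@RX,f[2])
    if f[2]>5: break
print(manip.get_time())
cv2.imwrite("pics/side9.png",manip.camera("side")["image"][:,:,::-1])
a=cv2.imread("pics/side9.png");x0,y0,k=315,140,8
c=cv2.resize(a[y0:y0+72,x0:x0+70],None,fx=k,fy=k,interpolation=2)
s=load()["side"];n=manip.get_position()+E_*tilt(d)
P=(proj(s,[n-.036*Z,n+.078*Z])+.5-[x0,y0])*k
cv2.line(c,tuple(P[0].astype(int)),tuple(P[1].astype(int)),(0,255,0),1)
cv2.imwrite("pics/c9.png",c)
```

```text
[-0.09 -0.14 -1.52] [ 0.16  0.74  2.03  3.5   0.5  -1.74]
0.054 0.21791164901216145 0.3738899416178516
0.053 0.46869958029659303 0.0903547282769066
0.052 -1.6654033065339653 3.7497467825028994
0.051 -5.700972999923414 11.452583338431154
23.6667
```

View pics/c9.png

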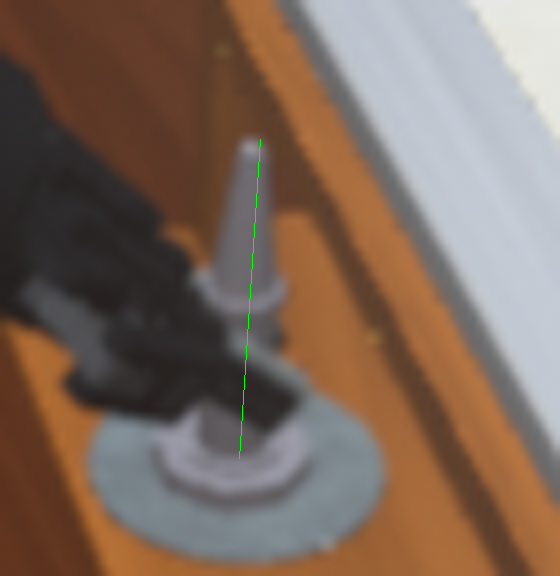

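It is upright: tip at crop (250,143), foot at about (233,445), matching the vertical's slope within about 1°. It is seated at z of about 51.5 mm. I'll release and retreat along the fingers.

Run:
```python
from h import *
np.set_printoptions(precision=2,suppress=True)
d=np.radians(49);r=tilt_rot(d,-1)
manip.servo_line(tcp(.001,PADY,.0516,d),r,rate=.01)
print(manip.get_contact_force())
manip.command_gripper(.055,20);print(manip.get_width(),manip.get_contact_force())
cv2.imwrite("pics/side10.png",manip.camera("side")["image"][:,:,::-1])
p=manip.get_position()
manip.servo_line(p-.15*tilt(d),None,rate=.08)
manip.servo_line(manip.get_position()-.1*RX+.03*Z,None,rate=.15)
manip.hold(.3)
print(manip.get_time(),manip.get_contact_force())
for n in("side","top"): cv2.imwrite(f"pics/{n}11.png",manip.camera(n)["image"][:,:,::-1])
a=cv2.imread("pics/side11.png")
s=load()["side"]
x0,y0,k=315,140,8
c=cv2.resize(a[y0:y0+72,x0:x0+50],None,fx=k,fy=k,interpolation=2)
b=cv2.resize(cv2.imread("pics/top11.png")[80:260,160:350],None,fx=2,fy=2)
H=np.zeros((576,780,3),np.uint8);H[:,:400]=c;H[:360,400:780]=b
cv2.imwrite("pics/c11.png",H)
```

```text
[-3.55  0.7   7.35]
0.055069716030980785 [0.21 0.29 0.27]
27.6083 [-0.23 -0.52  0.53]
```

View pics/c11.png

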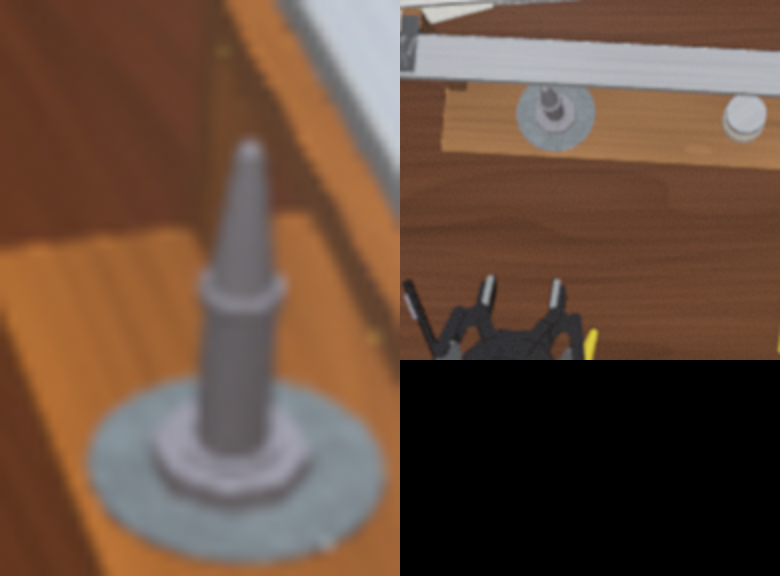

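View pics/side11.png

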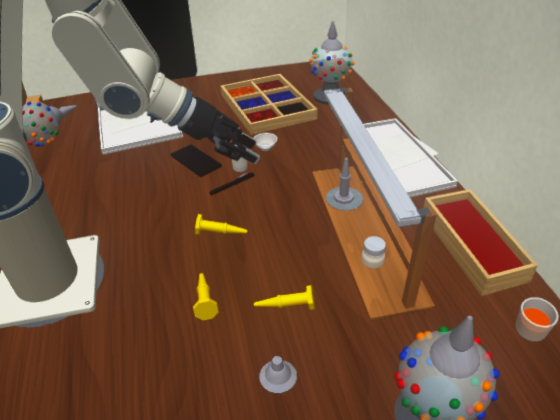

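The finial stands upright on the disc: foot at crop (233,450), disc centre at about (237,470), so the foot is well inside. The jar, glue bottle and cap are where they were, and the arm is clear.

```bash
python3 -c "
from rig import manip
print(manip.sign_off(),manip.get_time())"
```

```text
the job is handed in; nothing more can be done
the job is handed in; nothing more can be done
```

The finial is standing upright on the grey felt disc and the job is handed in; sign-off gave no verdict.

- **What I did:** I gripped the grey finial by its neck at 30 N. I pushed its spire on the crossbar's front edge until it swung from about 55° of lean to about 3°. Then I stood it on the disc, let go and backed out.
- **Last checks:** In the side view it stands within about 1° of vertical, and its foot lies well inside the disc, within a few mm of the centre. I judged that by eye and did not measure it again after release. The jar, glue bottle and cap look unmoved by eye, and the contact force on the arm was about zero. The clock read about 28 s just before sign-off.
- **What disagreed or went wrong:**
  - My first correction of the remaining lean had the wrong sign, so the lean grew to about 6–7°. The foot touched the felt once at about 10 N before I lifted, tilted the other way and set it down again.
  - The two cameras differed by 2–4 mm on the rack and disc, and the spire met the crossbar about 3 mm later than predicted.

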